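# Clamp the oil stone with the guarded turnbuckle

### The arm

A 6-joint arm with a two-finger parallel gripper is mounted at the origin on a cart in front of the work surface, level with it; the furniture and walls round the work are solid. World frame = base frame: x ahead of the robot, y to its left, z up, the work surface at z = 0. Lengths are in m, angles in rad, forces in N, time in s.
With the tool pointing down it reaches from about 0.35 to 0.725 m from the base axis. Payload 6 kg.
Tool frame: the origin (TCP) lies between the finger pads; the fingertips stand 25 mm ahead of it and the grasp point (between the pads) lies 6 mm ahead of it; z points along the fingers, y is the direction in which the jaws open and shut (so a half turn about z gives the same grasp; the last joint's range is limited). The gripper opens to 85 mm and grips with 20 to 120 N. Pads are 22 mm wide; open, the fingers measure 114 mm over their backs; the gripper's body (76 mm by 85 mm) begins 54 mm behind the grasp point. The pads swing forward as they close: fully open they stand 13 mm farther back than shut.
Start: joints at [-0.895, 0.04, 0.085, 0, -1.615, -0.334], TCP at [0.201, -0.565, 0.256] pointing down, gripper open.
Joint ranges: [-2.56, 2.56], [-1.29, 2.01], [-1.08, 1.49], [-3.29, 1.98], [-2.81, -0.18], [-2.99, 2.99]. Speed limits (rad/s): [2.57, 2.57, 3.01, 3.14, 3.14, 3.14].

### API

Orientations are given as [roll, pitch, yaw] about the fixed x, y, z axes, in that order (R = Rz(yaw) Ry(pitch) Rx(roll)).
In Python, from rig import arm gives the robot as it stands.
- The arm moves only by the tool send_rows, never from a script. Its argument "commands" is a list of rows, each a list of 2 entries, a list of its own where there are three numbers: the shift along the tool's x, y, z in m, then the turn about the tool's z in rad. In form: [[[x, y, z], twist], ...]. A call has 1 to 20 rows; each row shifts and turns the pose as measured when the row begins, along the tool's axes as they then stand; what a row does not reach is not made up. A row lasts 1/10 s, in which the tool goes at most 50 mm and 8.59 degrees, less where a joint would pass 70% of its speed; a pose out of reach is approached as far as the arm can. A call is refused whole if a number of a shift passes 0.05 or a number of a turn 0.15, either way. A call with a gripper value outside its range is refused whole. "claw" is the closure, from -1 (fully open) to 1 (shut), so that 0 is half open, set as the call begins (left out, the last holds). The fingers move at their own pace and stop on an object; the grip force is fixed at half the most. Time passes only in rows, so rows that do not move let the fingers close. It gives the time, the measured TCP pose, the force and the opening at its end, in the units of the state.
- arm.state(): the state, without advancing time (a new reading comes with each control period).
- arm.grab_frame(name): name is "side" or "top" or "wrist"; returns a dict with "color" (384x512x3 uint8, red, green, blue), "depth" (384x512 float32, m along the optical axis (not along the pixel's ray), 0 where there is no reading), "fx", "fy", "cx", "cy" (pixels), "extrinsics" (4x4, takes a point from camera to world coordinates). Camera axes: x right, y up, looking along -z (the intrinsics and any distortion apply to the point x, -y, -z); pixel columns grow to the right and rows downward; lengths in m; the calibration is good to about 2 mm. A picture is of the moment at which its call begins.
- arm.job_done(): hands the job in, once; it reports no verdict.
The state is a dict: "time_s": time; "joint_positions": joint angles; "dq": joint speeds; "tau": joint torques, N m; "eef_pos": TCP position; "eef_rot": TCP orientation; "wrist_force": force on the tool from outside, world axes, zero at the start; "wrist_torque": the same for the moment, N m; "opening": finger opening in m.
Only numpy, scipy, OpenCV 4.12 (cv2) and the standard library are available. Lean on these libraries where they do the work, as an engineer would, in place of code of your own. Each camera call takes 0.05 s, during which the arm holds its last target.

### The job

The oil stone lies loose between the jaws of the turnbuckle clamp. Pull the spring plunger out and slide the guard fully open until the plunger drops into the far notch, turn the hexagonal middle body of the turnbuckle until both jaws have drawn in and grip the stone firmly, then slide the guard back shut so that the plunger locks it again. Leave the things that lie round the clamp where they are.

Things in the scene. Friction and masses are not known exactly. Their poses are not given: they have to be found in the camera images.
- clamp: Clamp fixed on the table: aluminium bed plate 12 mm thick, two dark steel jaws, a hexagonal turnbuckle between them under a grey guard. Origin on the table top below the middle of the turnbuckle; y runs along the turnbuckle and the guard's rail towards the robot, x to the robot's left, z up (within 15 degrees of yaw). Plate: x -60..120, y -117..168 mm. Rail 35 mm high along x = -48..-26 mm.
- turnbuckle_mid (a point): Centre of the turnbuckle's middle body on its axis (the clamp's y), 95 mm above the table: aluminium hexagon 36 mm across flats, 50 mm long, free below; rods 17 mm thick run to the jaw posts, whose faces are 85 mm to either side. Turns with the body. At joint value v degrees, two flats are square to a tool leaning 45 - v degrees from vertical to the clamp's -x (right); a flat pair recurs every 60 degrees.
- turnbuckle (a joint): Angle of the middle body about the clamp's y, rad, 0 to 2.45; grows (tightens) as the top of the body moves to the clamp's +x (robot's left). Each rad draws both jaws in by 4 mm at once. Starts at 0 to 0.3; both jaws bear on the stone from about 1.9; turn on towards 2.3, which meets firm resistance. Needs two grasps or more. Friction 0.08 N m holds it where it is left (once tight, at about 1.95).
- guard (a joint): Travel of the guard along the clamp's +y (towards the robot), m: 0 shut over the hexagon, 0.110 fully open at the end stop; friction 1 N. The guard is a grey hood 62 mm deep, 84 mm long (y), its top 123 mm above the table, its front plate at x = -31 mm; open, it covers y = 68 to 152 mm. It is moved by the plunger's knob.
- plunger (a joint): Pull of the plunger along its axis, m: 0 seated, 0.012 right out; spring 5.5 N at 0, 9 N at 0.012. The axis leans 35 degrees from vertical to the right: (-0.574, 0, 0.819) in the clamp's frame. The pin, 7 mm deep in a notch of the rail, locks the guard: hold it out 8 mm or more while the guard slides. Notches at guard 0 and 0.110: let go there, it drops in; between, it rests on the rail.
- plunger_knob (a point): Centre of the plunger's round black knob, 27 mm in diameter, 24 mm high along the inclined axis, on the guard's right (-x) side: at x = -63, y = guard travel, z = 63 mm in the clamp's frame when seated. The hood stands close behind and above it, so it is taken along its inclined axis. Moves with guard and plunger.
- stone_mid (a point): Centre of the dark grey oil stone, 156 (along the clamp's y) x 66 x 26 mm, 0.5 kg, lying on the bed plate left of the turnbuckle with some mm of play at each end.
- jaw_near: Near jaw (at the clamp's +y end, nearer the robot), a dark steel block 16 mm thick with a post 112 mm high that carries the threaded rod; its origin equals the clamp's origin when fully out, and moves to the clamp's -y by 4 mm per rad.
- jaw_far: Far jaw (at the clamp's -y end), the mirror image; moves to the clamp's +y.
- stone: The oil stone itself; origin at the centre of its underside, its x axis along its length.
- paste_tin: Bystander: round tin 56 mm in diameter, 22 high, on the right of the clamp; origin under its centre.
- loupe: Bystander: black eye loupe 38 mm in diameter, 32 high, on the far left of the clamp; origin under its centre.
- brass_hammer: Bystander: hammer 170 mm long, 20 high, lying on the left of the clamp; origin under its middle.
- graver: Bystander: graver with a wooden handle, 112 mm long, 25 high, lying on the right of the clamp, far end; origin under its middle.
- sanding_stick: Bystander: wooden emery stick 150 mm long, 18 wide, 9 high, lying on the right of the clamp, near end; origin under its middle.
Not all that is in view belongs to the job. Of the things that look like the stone, the larger one is meant.

How it is judged:
On the way, in this order (a step that is already met when the one before it is completed fails the run):
1. the guard is fully open and the plunger has dropped into the far notch (value of joint guard above 0.104 m and value of joint plunger below 0.003 m), for 0.2 s.
2. the turnbuckle is tight: both jaws press on the stone (value of joint turnbuckle above 1.7 rad and contact force between each of jaw_near, jaw_far and stone above 2 N), for 0.2 s.
At the end, for the whole second after the job is handed in: The guard is shut again (within 5 mm) with the plunger seated in its notch (within 3 mm), and the stone is gripped on the bed at rest: the turnbuckle is past 1.7 rad and each jaw presses on the stone with more than 2 N (all of step 2 and value of joint guard below 0.005 m and value of joint plunger below 0.003 m and linear speed of stone below 0.01 m/s); the robot touches nothing.
It fails at once if a thing lying round the clamp is knocked more than 40 mm away (distance of any of paste_tin, loupe, brass_hammer, graver, sanding_stick from where it was at the start of the episode above 0.04 m).
It also fails if it takes over 72 s, if anything falls off the work surface, if the arm or the gripper's body presses on something with over 40 N, if the wrist force passes 120 N, or if a joint passes its speed limit or range.

## Working session

There is one attempt and no reset: what is moved stays moved. The work goes in short steps, Python scripts to look and compute and a tool call to move; the robot and the scene stay as the last step left them, time stands still between calls to the robot, and variables do not carry over. Pictures are saved under pics/ and viewed, and the job is handed in when it is done.

Besides the shell and the picture viewer there is one more tool, called after "Call:" as name(argument=value, ...) on one line, values as JSON. send_rows: Moves the arm, as the interface text tells. Its arguments: {"type":"object","properties":{"commands":{"type":"array"},"claw":{"type":"number"}},"required":["commands"]}

```bash
ls; mkdir -p pics; python3 - <<'E'
from rig import arm
import cv2
s=arm.state(); print(s)
for n in ["side","top","wrist"]:
    f=arm.grab_frame(n); cv2.imwrite(f"pics/a_{n}.png",f["color"][:,:,::-1]); print(n,f["fx"],f["cx"],f["cy"],f["extrinsics"].round(3).tolist(), (f["depth"]>0).mean())
    import numpy as np; np.savez(f"a_{n}.npz",**f)
E
```

```text
pics
{'time_s': 0.0, 'joint_positions': array([-8.95273121e-01,  4.07982958e-02,  8.38138082e-02, -4.63660394e-04,
       -1.61548735e+00, -3.33707522e-01]), 'dq': array([ 0.00011991, -0.00078302, -0.00223364,  0.00067673,  0.00107282,
        0.00051757]), 'tau': array([ 7.92170340e-04, -3.68219626e+01,  3.47425282e+01,  6.93256259e+00,
       -5.29844896e-03, -3.50082416e-07]), 'eef_pos': array([ 0.20111079, -0.56499363,  0.25528813]), 'eef_rot': array([ 3.13985785e+00, -1.11130610e-04, -2.79975655e+00]), 'wrist_force': array([-0.90077727,  0.04161137, -0.50105072]), 'wrist_torque': array([-0.01375786,  0.01601998,  0.02839719]), 'opening': 0.08533586104335347}
side 352.35729696768175 251.9870322804232 190.20821991884665 [[0.987, 0.089, -0.136, 0.471], [-0.162, 0.612, -0.774, -0.523], [0.014, 0.786, 0.618, 0.613], [0.0, 0.0, 0.0, 1.0]] 0.995452880859375
top 449.1129258085257 254.3742244123437 195.58964872084942 [[-0.029, 0.995, -0.1, 0.501], [-0.999, -0.032, -0.022, 0.119], [-0.026, 0.099, 0.995, 0.921], [0.0, 0.0, 0.0, 1.0]] 0.9959767659505209
wrist 290.175913898326 254.26324700381832 187.90911392695898 [[-0.335, -0.9, -0.279, 0.13], [0.942, -0.32, -0.101, -0.591], [0.001, -0.297, 0.955, 0.374], [0.0, 0.0, 0.0, 1.0]] 0.995880126953125
```

View pics/a_top.png

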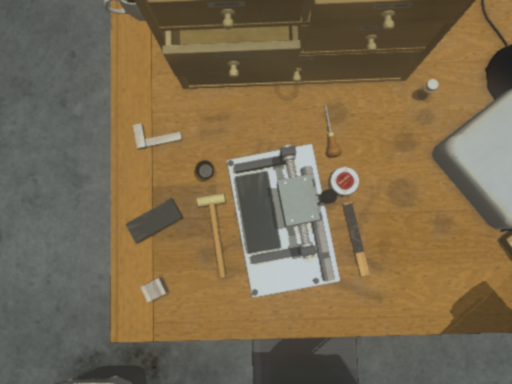

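View pics/a_side.png

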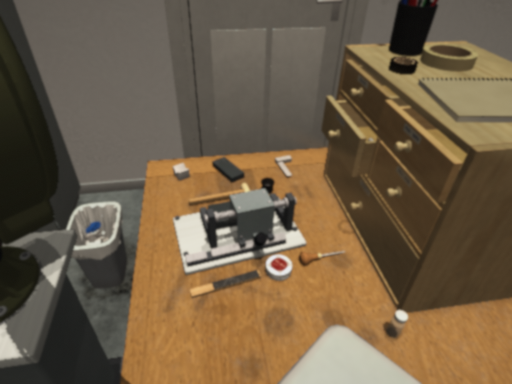

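The top picture shows the clamp plate at about (228..340, 145..297). The stone in the clamp is at (258,212) and a smaller lookalike is on the left at (155,220), so the larger one in the clamp is meant. The knob is at (328,197), with the tin at (344,180).

```bash
cat > h.py <<'E'
import numpy as np, cv2
def load(n): return dict(np.load(n))
def ray(f,u,v):
    E=f["extrinsics"]; d=np.array([(u-f["cx"])/f["fx"],-(v-f["cy"])/f["fy"],-1.0])
    return E[:3,3],E[:3,:3]@d
def plane(f,u,v,z):
    o,d=ray(f,u,v); return o+d*(z-o[2])/d[2]
def cloud(f):
    vv,uu=np.mgrid[0:384,0:512]; D=f["depth"]
    P=np.stack([(uu-f["cx"])/f["fx"]*D,-(vv-f["cy"])/f["fy"]*D,-D],-1)
    W=P@f["extrinsics"][:3,:3].T+f["extrinsics"][:3,3]; W[D<=0]=np.nan; return W
E
python3 - <<'E'
from h import *
f=load("a_top.npz"); print(f.keys())
c=f["color"].astype(int); W=cloud(f)
hsv=cv2.cvtColor(f["color"],cv2.COLOR_RGB2HSV)
m=((hsv[...,1]<45)&(hsv[...,2]>170)).astype(np.uint8); roi=np.zeros_like(m); roi[135:305,215:350]=1; m*=roi
pts=cv2.findNonZero(m); 
n,l,st,_=cv2.connectedComponentsWithStats(m); big=[i for i in range(1,n) if st[i,4]>150]; print(st[big])
ys,xs=np.nonzero(np.isin(l,big)); h=cv2.convexHull(np.c_[xs,ys].astype(np.int32)); r=cv2.minAreaRect(h); print(r,cv2.boxPoints(r))
P=np.array([plane(f,u,v,0.012)[:2]*1000 for u,v in zip(xs,ys)],np.float32)
r=cv2.minAreaRect(P); print("plate",r,cv2.boxPoints(r))
print("plate z",np.nanmedian(W[ys,xs,2]))
print("guard top", W[200,297], "stone",W[212,258],"knob",W[197,327])
im=cv2.resize(f["color"][130:310,210:380],None,fx=4.4,fy=3.3,interpolation=cv2.INTER_CUBIC);cv2.imwrite("pics/a_topc.png",im[...,::-1][:594,:760])
f=load("a_side.npz");im=cv2.resize(f["color"][170:310,165:335],None,fx=4.4,fy=4.2,interpolation=cv2.INTER_CUBIC);cv2.imwrite("pics/a_sidec.png",im[...,::-1])
E
```

```text
dict_keys(['color', 'depth', 'fx', 'fy', 'cx', 'cy', 'extrinsics'])
[[ 295  144   26   50  555]
 [ 233  150   47   14  233]
 [ 229  166   27   78  217]
 [ 331  167   19   27  199]
 [ 244  206   96   91 2593]
 [ 279  228   10   22  164]]
((297.8004150390625, 217.22216796875), (140.13589477539062, 118.61294555664062), 79.50852966308594) [[226.72682 159.1247 ]
 [343.3568  137.52655]
 [368.87402 275.31964]
 [252.24402 296.9178 ]]
plate ((547.8236083984375, 52.56902313232422), (282.75567626953125, 241.51040649414062), 8.839797019958496) [[389.56836  150.16403 ]
 [426.68176  -88.47768 ]
 [706.07886  -45.025986]
 [668.96545  193.61572 ]]
plate z 0.011798442061784709
guard top [0.57080713 0.06126943 0.12260969] stone [0.55693811 0.13271098 0.03773919] knob [0.57840483 0.00186789 0.08000202]
```

View pics/a_topc.png

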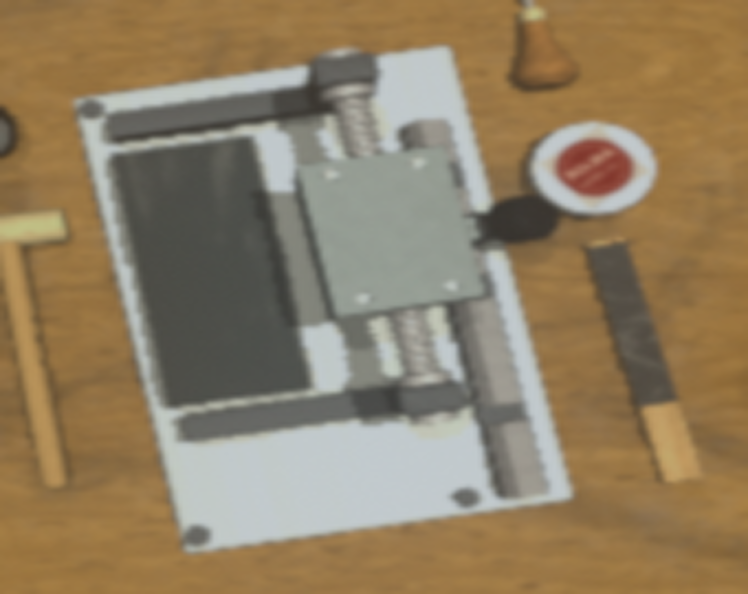

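View pics/a_sidec.png

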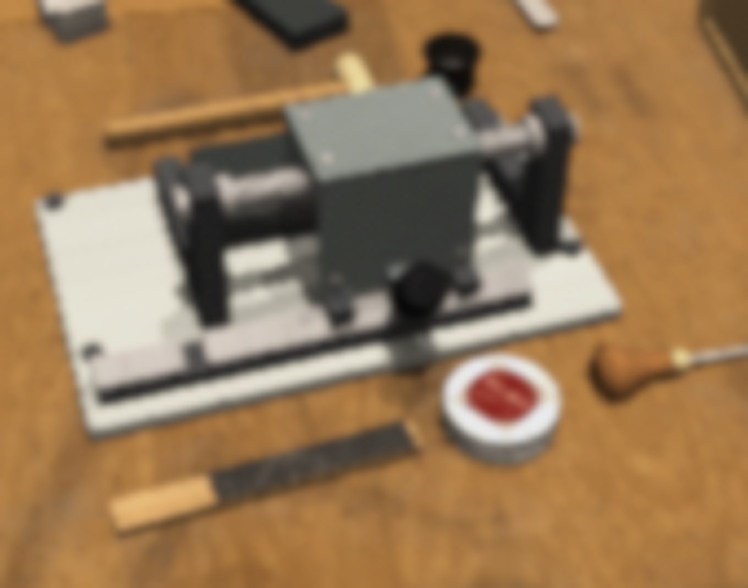

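```bash
python3 - <<'E'
from h import *
f=load("a_top.npz"); W=cloud(f)
hsv=cv2.cvtColor(f["color"],cv2.COLOR_RGB2HSV)
z=W[...,2]
m=((hsv[...,1]<45)&(hsv[...,2]>160)).astype(np.uint8); roi=np.zeros_like(m); roi[135:305,215:350]=1; m*=roi
m[165:196,329:352]=0
n,l,st,_=cv2.connectedComponentsWithStats(m); big=[i for i in range(1,n) if st[i,4]>40]
ys,xs=np.nonzero(np.isin(l,big)&(abs(z-.012)<.006))
P=np.array([plane(f,u,v,0.012)[:2]*1000 for u,v in zip(xs,ys)],np.float32)
r=cv2.minAreaRect(P); print("plate",r,cv2.boxPoints(r))
# guard top
g=(abs(z-.123)<.004); g[:150]=0;g[250:]=0;g[:,:270]=0;g[:,330:]=0
ys,xs=np.nonzero(g); G=np.array([plane(f,u,v,0.123)[:2]*1000 for u,v in zip(xs,ys)],np.float32)
r=cv2.minAreaRect(G);print("guard",r,cv2.boxPoints(r), np.median(z[g]))
# stone
s=(abs(z-.038)<.004);s[:,285:]=0;s[:,:225]=0;s[:160]=0;s[260:]=0
ys,xs=np.nonzero(s); G=np.array([plane(f,u,v,0.038)[:2]*1000 for u,v in zip(xs,ys)],np.float32)
r=cv2.minAreaRect(G);print("stone",r)
# knob
k=(hsv[...,2]<60);k[:185]=0;k[210:]=0;k[:,:315]=0;k[:,340:]=0
ys,xs=np.nonzero(k);print("knob px",xs.mean(),ys.mean(),len(xs), plane(f,xs.mean(),ys.mean(),.063),W[k][:,2].max(),np.nanmedian(W[k],0))
f=load("a_side.npz");hs=cv2.cvtColor(f["color"],cv2.COLOR_RGB2HSV)
W=cloud(f);print("side knob",W[237:242,258:263].reshape(-1,3).mean(0))
E
```

```text
plate ((542.7359008789062, 84.47819519042969), (283.2251281738281, 178.10269165039062), 9.025369644165039) [[388.90698 150.21199]
 [416.8463  -25.68562]
 [696.5648   18.7444 ]
 [668.6255  194.64201]]
guard ((571.9043579101562, 59.05811309814453), (83.76905059814453, 61.975799560546875), 9.117327690124512) [[525.6388    83.017624]
 [535.4592    21.824835]
 [618.1699    35.098602]
 [608.3495    96.29139 ]] 0.12291404465827349
stone ((562.8313598632812, 130.9442138671875), (99.56097412109375, 195.590576171875), 88.0562973022461)
knob px 327.0450450450451 196.4954954954955 111 [ 0.58093718 -0.00062735  0.063     ] 0.08032337493364472 [0.58008115 0.00186789 0.07296043]
side knob [ 0.57972569 -0.01205192  0.07187776]
```

Plate and guard fits agree: the clamp origin is at about (0.5722, 0.0590) with y_c = (-0.9876, -0.157). The tool can only twist about its own z, so I keep it vertical. The jaws close along the clamp's y on the knob, and the shut tip will push the hexagon round. First I twist to align.

Call:
send_rows(commands=[[[0, 0, 0], -0.139], [[0, 0, 0], -0.139], [[0, 0, 0], -0.139], [[0, 0, 0], -0.139], [[0, 0, 0], -0.139], [[0, 0, 0], -0.139], [[0, 0, 0], -0.139], [[0, 0, 0], -0.139], [[0, 0, 0], -0.139], [[0, 0, 0], -0.139]], claw=-1)

```text
time_s: 1.15
eef_pos: [0.201, -0.5638, 0.251]
eef_rot: [3.14, 0.009, -1.355]
wrist_force: [-0.1, 1.2, 0.4]
opening: 0.0855
```

```bash
cat >> h.py <<'E'
from scipy.spatial.transform import Rotation as Rt
O=np.array([.5722,.0590,0]); A=np.deg2rad(9.07)
C=np.array([[-np.sin(A),-np.cos(A),0],[np.cos(A),-np.sin(A),0],[0,0,1]])
def rel(s,clamp=None):
    R=Rt.from_euler("xyz",s["eef_rot"]).as_matrix()
    g=s["eef_pos"]; pc=C.T@(g-O); gp=C.T@(g+R@[0,0,.006]-O)
    print("t",round(s["time_s"],2),"tcp clamp mm",(pc*1e3).round(1),"tilt z clamp",(C.T@R[:,2]).round(3),"yaw err(twist needed)",round(float(np.arctan2((R.T@C)[0,1],(R.T@C)[1,1])),3),"F clamp",(C.T@s["wrist_force"]).round(1),"open",round(s["opening"],4))
    if clamp is not None: print("tool shift m",(R.T@(C@(np.array(clamp)/1e3)+O-g)).round(4))
E
cat > w.py <<'E'
import sys
from rig import arm
from h import *
rel(arm.state(),[float(a) for a in sys.argv[1:4]] if len(sys.argv)>3 else None)
E
python3 w.py -70 0 230
```

```text
t 1.15 tcp clamp mm [-556.5  464.8  251. ] tilt z clamp [ 0.009  0.002 -1.   ] yaw err(twist needed) -0.058 F clamp [ 1.2 -0.1  0.4] open 0.0855
tool shift m [-0.4586 -0.4921  0.0243]
```

```bash
sed -i 's/round(float(np.arctan2((R.T@C)\[0,1\]/round(-float(np.arctan2((R.T@C)[0,1]/' h.py; python3 - <<'E'
from h import *
W=cloud(load("a_top.npz"))
m=(W[...,1]<-.15)&(W[...,2]>.05); print(np.nanmin(W[m],0),np.nanmax(W[m],0))
m&=W[...,0]<.62;print(m.sum(), np.nanmax(W[m],0) if m.any() else 0)
E
```

```text
[ 0.50683895 -0.3600495   0.05001401] [ 0.83096465 -0.15000965  0.34138804]
2031 [ 0.6199568  -0.24856216  0.09289944]
```

Call:
send_rows(commands=[[[0, 0, 0], 0.03], [[-0.03, -0.032, 0.0], 0.028], [[-0.034, -0.036, 0], 0], [[-0.034, -0.036, 0], 0], [[-0.034, -0.036, 0], 0], [[-0.034, -0.036, 0], 0], [[-0.034, -0.036, 0], 0], [[-0.034, -0.036, 0], 0], [[-0.034, -0.036, 0], 0], [[-0.034, -0.036, 0], 0]])

```text
time_s: 2.15
eef_pos: [0.4783, -0.2184, 0.2501]
eef_rot: [3.138, 0.013, -1.479]
wrist_force: [0.3, -0.2, 1.0]
opening: 0.0853
```

```bash
python3 w.py -70 0 200
```

```text
t 2.15 tcp clamp mm [-259.1  136.4  250.1] tilt z clamp [ 0.013  0.003 -1.   ] yaw err(twist needed) -0.067 F clamp [-0.2 -0.3  1. ] open 0.0853
tool shift m [-0.1971 -0.1237  0.0522]
```

Call:
send_rows(commands=[[[-0.03, -0.018, 0], -0.01], [[-0.03, -0.018, 0.005], -0.01], [[-0.03, -0.018, 0.005], -0.01], [[-0.03, -0.018, 0.005], -0.01], [[-0.025, -0.015, 0.005], -0.01], [[-0.02, -0.014, 0.005], -0.01], [[-0.01, -0.007, 0.005], 0], [[-0.005, -0.003, 0.0], 0], [[0, 0, 0.0], 0]])

```text
time_s: 3.05
eef_pos: [0.5744, -0.0134, 0.2184]
eef_rot: [3.134, 0.014, -1.457]
wrist_force: [-0.7, -0.1, -0.9]
opening: 0.0853
```

```bash
python3 w.py -70 0 150; python3 - <<'E'
from rig import arm
import cv2,numpy as np
f=arm.grab_frame("wrist"); cv2.imwrite("pics/b_w.png",f["color"][...,::-1]); np.savez("b_wrist.npz",**f)
E
```

```text
t 3.05 tcp clamp mm [-71.9   9.3 218.4] tilt z clamp [ 0.014  0.007 -1.   ] yaw err(twist needed) -0.045 F clamp [ 0.   0.7 -0.9] open 0.0853
tool shift m [-0.0013 -0.0097  0.0684]
```

View pics/b_w.png

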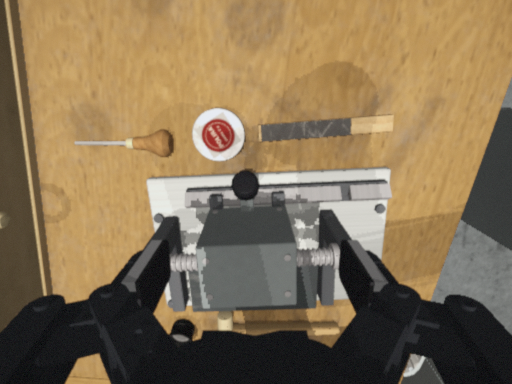

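The wrist picture shows the knob at (245,185), the hood below it, the tin at (218,134) and the open fingers at the lower left and right.

```bash
python3 - <<'E'
from h import *
f=load("b_wrist.npz")
hsv=cv2.cvtColor(f["color"],cv2.COLOR_RGB2HSV)
k=(hsv[...,2]<50).astype(np.uint8);k[:168]=0;k[204:]=0;k[:,:228]=0;k[:,262:]=0
n,l,st,ce=cv2.connectedComponentsWithStats(k);i=1+st[1:,4].argmax();print(st[i],ce[i])
for z in(.063,.068,.073): print(z,C.T@(plane(f,*ce[i],z)-O))
W=cloud(f); q=W[l==i]; print(np.nanmedian((q-O)@C,0), np.nanpercentile((q-O)@C,[5,95],axis=0))
print("hood top", ((np.nanmedian(W[240:270,230:270].reshape(-1,3),0)-O)@C))
E
```

```text
[231 171  28  29 587] [245.01362862 184.99318569]
0.063 [-0.06416059  0.00016255  0.063     ]
0.068 [-0.0657286   0.00036129  0.068     ]
0.073 [-0.06729661  0.00056002  0.073     ]
[-0.06796667  0.00068956  0.07385546] [[-0.07740131 -0.00938708  0.06794767]
 [-0.05466415  0.01032008  0.07833644]]
hood top [-0.02248381  0.00310224  0.12350479]
```

Call:
send_rows(commands=[[[0, -0.005, 0.015], -0.02], [[0, -0.004, 0.02], -0.02], [[0, 0, 0.015], 0], [[0, 0, 0], 0]])

```text
time_s: 3.5
eef_pos: [0.5828, -0.0151, 0.1659]
eef_rot: [3.137, 0.014, -1.421]
wrist_force: [-0.0, 0.2, -0.2]
opening: 0.0855
```

```bash
python3 w.py -70 0 80
```

```text
t 3.5 tcp clamp mm [-74.9   1.2 165.9] tilt z clamp [ 0.014  0.005 -1.   ] yaw err(twist needed) -0.008 F clamp [ 0.2  0.  -0.2] open 0.0855
tool shift m [-0.0036 -0.0016  0.0859]
```

Call:
send_rows(commands=[[[-0.002, 0, 0.02], 0], [[-0.002, 0, 0.02], 0], [[0, 0, 0.018], 0], [[0, 0, 0.012], 0], [[0, 0, 0.006], 0], [[0, 0, 0], 0]])

```text
time_s: 4.1
eef_pos: [0.5824, -0.0127, 0.0899]
eef_rot: [3.141, 0.013, -1.425]
wrist_force: [0.8, -0.5, 0.6]
opening: 0.0855
```

```bash
python3 w.py -70 0 80
```

```text
t 4.1 tcp clamp mm [-72.4   1.3  89.9] tilt z clamp [ 0.013  0.001 -1.   ] yaw err(twist needed) -0.013 F clamp [-0.6 -0.7  0.6] open 0.0855
tool shift m [-0.0023 -0.0013  0.0099]
```

Call:
send_rows(commands=[[[-0.002, -0.001, 0.007], -0.01], [[0, 0, 0.005], 0], [[0, 0, 0], 0]])

```text
time_s: 4.4
eef_pos: [0.5842, -0.0103, 0.0793]
eef_rot: [-3.139, 0.012, -1.414]
wrist_force: [-0.2, 0.7, 0.0]
opening: 0.0853
```

```bash
python3 w.py -70 0 80
```

```text
t 4.4 tcp clamp mm [-70.4  -0.9  79.3] tilt z clamp [ 0.012 -0.003 -1.   ] yaw err(twist needed) -0.002 F clamp [0.8 0.1 0. ] open 0.0853
tool shift m [-0.0004  0.0009 -0.0007]
```

Call:
send_rows(commands=[[[0, 0, 0], 0], [[0, 0, 0], 0], [[0, 0, 0], 0], [[0, 0, 0], 0], [[0, 0, 0], 0], [[0, 0, 0], 0], [[0, 0, 0], 0], [[0, 0, 0], 0]], claw=1)

```text
time_s: 5.2
eef_pos: [0.5827, -0.0106, 0.0811]
eef_rot: [3.141, 0.012, -1.415]
wrist_force: [-0.5, 0.5, 0.4]
opening: 0.0241
```

```bash
python3 w.py -70 0 80;  python3 - <<'E'
from rig import arm
import cv2,numpy as np
for n in("wrist","side"):
    f=arm.grab_frame(n); np.savez(f"c_{n}.npz",**f)
    im=f["color"] if n=="wrist" else cv2.resize(f["color"][170:310,165:335],None,fx=4.4,fy=4.2)
    cv2.imwrite(f"pics/c_{n}.png",im[...,::-1])
E
```

```text
t 5.2 tcp clamp mm [-70.4   0.6  81.1] tilt z clamp [ 0.012  0.001 -1.   ] yaw err(twist needed) -0.002 F clamp [0.5 0.4 0.4] open 0.0241
tool shift m [-0.0004 -0.0006  0.0011]
```

View pics/c_wrist.png

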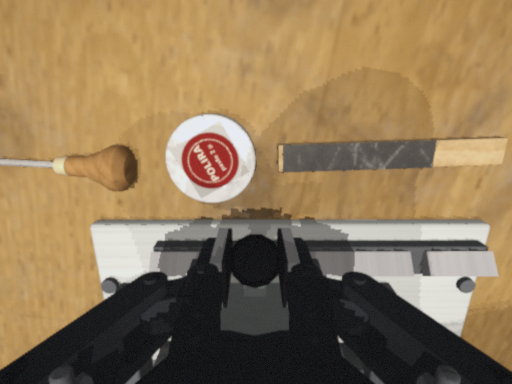

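View pics/c_side.png

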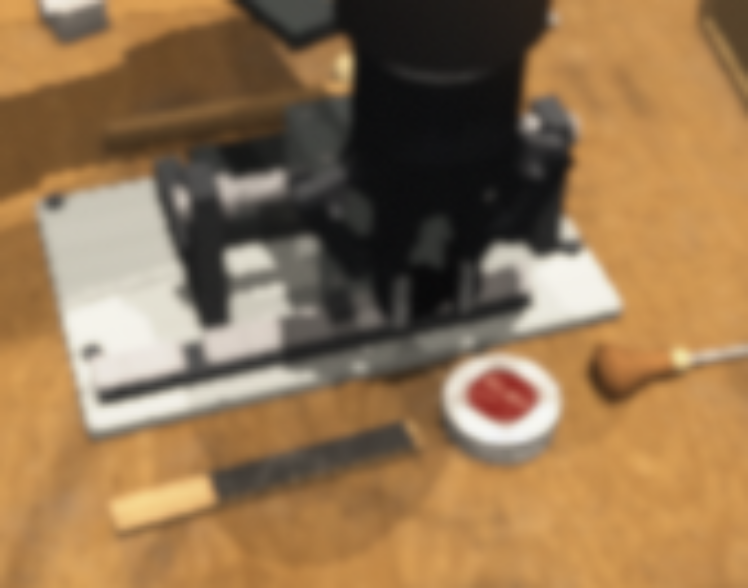

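The wrist picture shows the knob at (255,262) held between both pads. Now I pull along the inclined axis.

Call:
send_rows(commands=[[[0.002, 0, -0.003], 0], [[0.002, 0, -0.003], 0], [[0.002, 0, -0.003], 0], [[0.001, 0, -0.0015], 0], [[0, 0, 0], 0]])

```text
time_s: 5.8
eef_pos: [0.5823, -0.0152, 0.0874]
eef_rot: [3.136, 0.019, -1.414]
wrist_force: [0.9, 5.1, -6.8]
opening: 0.0242
```

```bash
python3 w.py -76.4 0.6 89.6
```

```text
t 5.8 tcp clamp mm [-74.9   1.7  87.4] tilt z clamp [ 0.019  0.005 -1.   ] yaw err(twist needed) -0.002 F clamp [ 4.9 -1.7 -6.8] open 0.0242
tool shift m [ 0.0015 -0.0011 -0.0022]
```

Call:
send_rows(commands=[[[0.001, 0, -0.002], 0], [[0.0007, 0.0, -0.001], 0], [[0.0005, 0.004, -0.0007], 0], [[0.0005, 0.006, -0.0007], 0]])

```text
time_s: 6.2
eef_pos: [0.5724, -0.0189, 0.0903]
eef_rot: [3.135, 0.02, -1.414]
wrist_force: [0.7, 4.4, -7.0]
opening: 0.0242
```

```bash
python3 w.py -76.9 112 90
```

```text
t 6.2 tcp clamp mm [-76.9  12.1  90.3] tilt z clamp [ 0.02   0.007 -1.   ] yaw err(twist needed) -0.002 F clamp [ 4.3 -1.4 -7. ] open 0.0242
tool shift m [0.0002 0.0999 0.001 ]
```

The guard is sliding (y = 12). Pull is about 11 mm.

Call:
send_rows(commands=[[[0.0002, 0.01, -0.0003], 0], [[0.0002, 0.012, -0.0003], 0], [[0.0002, 0.012, -0.0003], 0], [[0.0002, 0.012, -0.0003], 0]])

```text
time_s: 6.6
eef_pos: [0.5251, -0.0267, 0.0908]
eef_rot: [3.134, 0.022, -1.415]
wrist_force: [0.8, 5.2, -7.8]
opening: 0.0243
```

```bash
python3 w.py -76.9 111 90
```

```text
t 6.6 tcp clamp mm [-77.2  60.   90.8] tilt z clamp [ 0.022  0.007 -1.   ] yaw err(twist needed) -0.002 F clamp [ 5.  -1.6 -7.8] open 0.0243
tool shift m [-0.0002  0.051   0.0012]
```

Call:
send_rows(commands=[[[0.0001, 0.012, -0.0001], 0], [[0.0001, 0.012, -0.0001], 0], [[0.0001, 0.011, -0.0001], 0], [[0.0001, 0.006, -0.0001], 0], [[0.0001, 0.004, -0.0001], 0]])

```text
time_s: 7.1
eef_pos: [0.477, -0.0345, 0.091]
eef_rot: [3.135, 0.024, -1.415]
wrist_force: [0.6, 5.6, -9.7]
opening: 0.0243
```

```bash
python3 w.py -76.9 111 90
```

```text
t 7.1 tcp clamp mm [-77.4 108.8  91. ] tilt z clamp [ 0.024  0.006 -1.   ] yaw err(twist needed) -0.003 F clamp [ 5.5 -1.5 -9.7] open 0.0243
tool shift m [-0.0004  0.0022  0.0011]
```

Call:
send_rows(commands=[[[0, 0.002, 0], 0], [[0, 0.002, 0], 0], [[0, 0.001, 0], 0]])

```text
time_s: 7.4
eef_pos: [0.4748, -0.0347, 0.0912]
eef_rot: [-3.139, 0.024, -1.415]
wrist_force: [6.1, 2.8, -12.5]
opening: 0.0242
```

```bash
python3 w.py -70.4 110.6 81
```

```text
t 7.4 tcp clamp mm [-77.2 111.   91.2] tilt z clamp [ 0.024 -0.002 -1.   ] yaw err(twist needed) -0.003 F clamp [  1.8  -6.4 -12.5] open 0.0242
tool shift m [-0.0066 -0.0003  0.0103]
```

End stop felt. I let the plunger down along its axis, then open.

Call:
send_rows(commands=[[[-0.0016, 0, 0.0024], 0], [[-0.0017, 0, 0.0025], 0], [[-0.0017, 0, 0.0025], 0], [[-0.0017, 0, 0.0025], 0], [[0, 0, 0], 0]])

```text
time_s: 7.9
eef_pos: [0.4741, -0.0284, 0.0817]
eef_rot: [-3.14, 0.022, -1.415]
wrist_force: [-0.8, 2.7, -5.3]
opening: 0.0245
```

```bash
python3 w.py -70.4 110.6 81
```

```text
t 7.9 tcp clamp mm [-70.8 110.7  81.7] tilt z clamp [ 0.022 -0.001 -1.   ] yaw err(twist needed) -0.003 F clamp [ 2.8  0.4 -5.3] open 0.0245
tool shift m [-0.0004 -0.0001  0.0007]
```

Call:
send_rows(commands=[[[0, 0, 0], 0], [[0, 0, 0], 0], [[0, 0, 0], 0], [[0, 0, 0], 0], [[0, 0, 0], 0], [[0, 0, 0], 0], [[0, 0, 0], 0]], claw=-1)

```text
time_s: 8.6
eef_pos: [0.4773, -0.0306, 0.0876]
eef_rot: [-3.132, 0.016, -1.415]
wrist_force: [-0.4, 0.2, -0.1]
opening: 0.0853
```

Call:
send_rows(commands=[[[0, 0, -0.02], 0], [[0, 0, -0.03], 0], [[0, 0, -0.03], 0], [[0, 0, -0.03], 0], [[0, 0, -0.03], 0], [[0, 0, 0], 0]])

```text
time_s: 9.2
eef_pos: [0.4752, -0.0338, 0.2315]
eef_rot: [-3.135, 0.015, -1.415]
wrist_force: [0.4, -0.3, 0.3]
opening: 0.0854
```

```bash
python3 w.py -20 0 200;  python3 - <<'E'
from rig import arm
import cv2,numpy as np
for n in("wrist","side"):
    f=arm.grab_frame(n); np.savez(f"d_{n}.npz",**f)
    im=f["color"] if n=="wrist" else cv2.resize(f["color"][170:310,165:335],None,fx=4.4,fy=4.2)
    cv2.imwrite(f"pics/d_{n}.png",im[...,::-1])
E
```

```text
t 9.2 tcp clamp mm [-76.3 110.4 231.5] tilt z clamp [ 0.015 -0.006 -1.   ] yaw err(twist needed) -0.002 F clamp [-0.4 -0.3  0.3] open 0.0854
tool shift m [-0.0561 -0.11    0.033 ]
```

View pics/d_wrist.png

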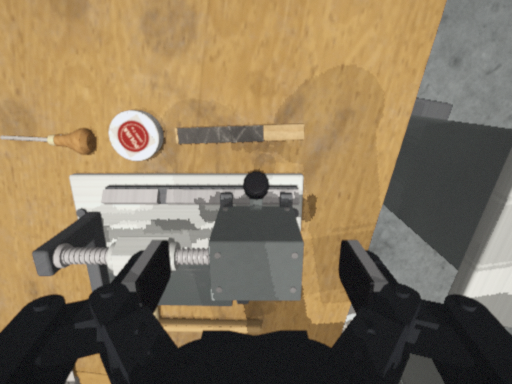

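View pics/d_side.png

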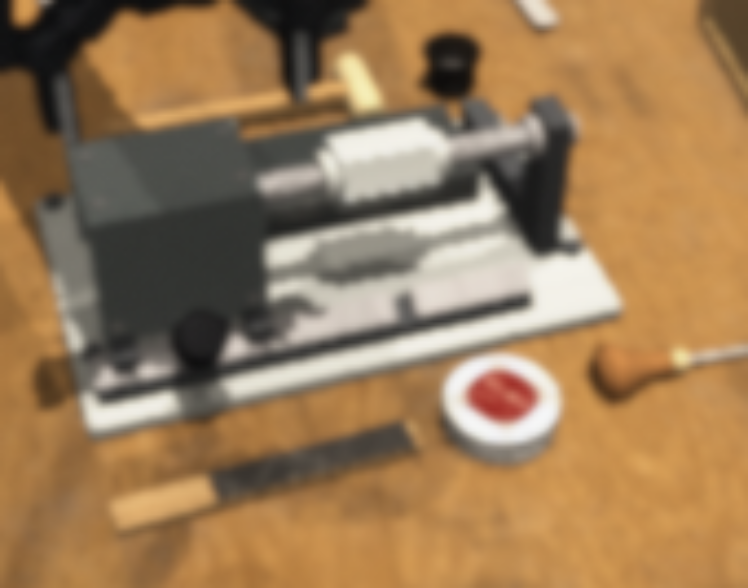

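The wrist picture shows the guard open at (255,255), the knob at (256,184) and the bare hexagon at about (140,258).

```bash
python3 - <<'E'
from h import *
f=load("d_wrist.npz")
W=(cloud(f)-O)@C*1e3
hsv=cv2.cvtColor(f["color"],cv2.COLOR_RGB2HSV)
k=(hsv[...,2]<50).astype(np.uint8);k[:168]=0;k[204:]=0;k[:,:240]=0;k[:,272:]=0
n,l,st,ce=cv2.connectedComponentsWithStats(k);i=1+st[1:,4].argmax();q=W[l==i];print("knob",ce[i],np.nanmedian(q,0),np.nanmax(q[:,2]))
for n in("d_wrist.npz","d_side.npz"):
    W=(cloud(load(n))-O)@C*1e3
    m=(abs(W[...,1])<18)&(abs(W[...,0])<24)&(W[...,2]>72)&(W[...,2]<120)
    p=W[m]; 
    for x in range(-24,24,3):
        s=p[(p[:,0]>=x)&(p[:,0]<x+3)]
        if len(s)>4: print(n,x+1.5,s[:,2].mean().round(1),s[:,2].std().round(1),len(s))
E
```

```text
knob [255.5821501 184.8356998] [-68.02783896 109.92913687  73.63732877] 80.20534809616797
d_wrist.npz -22.5 96.6 0.8 51
d_wrist.npz -19.5 99.6 1.9 160
d_wrist.npz -16.5 105.0 1.8 143
d_wrist.npz -13.5 110.0 2.0 108
d_wrist.npz -10.5 113.4 0.8 41
d_wrist.npz -7.5 113.6 0.7 30
d_wrist.npz -4.5 113.5 0.4 16
d_wrist.npz -1.5 113.4 0.6 15
d_wrist.npz 1.5 113.5 0.6 7
d_side.npz -22.5 96.8 0.7 9
d_side.npz -19.5 97.0 3.7 43
d_side.npz -16.5 99.4 6.7 53
d_side.npz -13.5 103.3 10.1 55
d_side.npz -10.5 105.5 12.8 32
d_side.npz -7.5 112.8 0.9 13
d_side.npz -4.5 112.9 1.0 17
d_side.npz -1.5 113.0 0.7 18
d_side.npz 1.5 113.5 0.8 14
d_side.npz 4.5 113.4 0.9 13
d_side.npz 7.5 113.3 0.8 15
```

The knob has dropped in: same offset as when seated at the start. The hexagon has a flat on top (z = 113), so v is about 15° (0.26 rad). I'll press down on its left upper edge with the shut fingertips, in two strokes.

Call:
send_rows(commands=[[[-0.015, -0.015, 0.0], 0], [[-0.02, -0.022, 0.005], 0], [[-0.02, -0.022, 0.01], 0], [[-0.02, -0.022, 0.01], 0], [[-0.012, -0.018, 0.01], 0], [[-0.005, -0.01, 0.01], 0], [[0, 0, 0.005], 0], [[0, 0, 0], 0], [[0, 0, 0], 0]], claw=1)

```text
time_s: 10.2
eef_pos: [0.5655, 0.078, 0.1642]
eef_rot: [3.125, 0.014, -1.416]
wrist_force: [0.4, -0.7, 0.2]
opening: 0.0001
```

```bash
python3 w.py 17 0 145;  python3 - <<'E'
from rig import arm
import cv2,numpy as np
for n in("wrist","side"):
    f=arm.grab_frame(n); np.savez(f"e_{n}.npz",**f)
    im=f["color"] if n=="wrist" else cv2.resize(f["color"][120:310,165:335],None,fx=3.5,fy=3.1)
    cv2.imwrite(f"pics/e_{n}.png",im[...,::-1])
E
```

```text
t 10.2 tcp clamp mm [ 19.8   3.6 164.2] tilt z clamp [ 0.014  0.017 -1.   ] yaw err(twist needed) -0.004 F clamp [-0.7 -0.3  0.2] open 0.0001
tool shift m [ 0.0031 -0.0039  0.0191]
```

View pics/e_wrist.png

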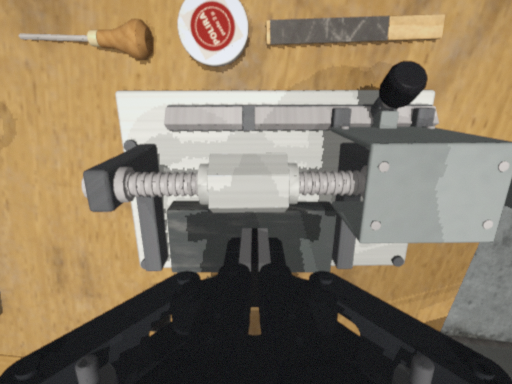

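View pics/e_side.png

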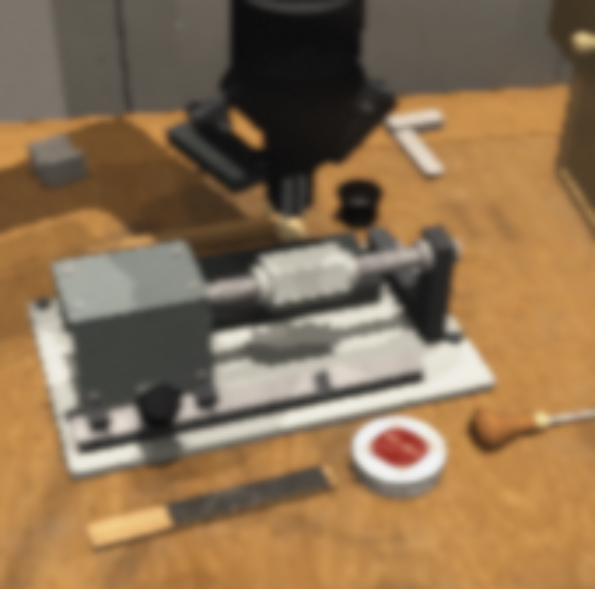

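The wrist picture shows the shut tips at (255,230) just left of the hexagon at (250,183), clear of the posts and hood.

Call:
send_rows(commands=[[[0.003, -0.003, 0.01], 0], [[0, -0.001, 0.01], 0], [[0, 0, 0.003], 0], [[0, 0, 0.003], 0], [[0, 0, 0], 0]])

```text
time_s: 10.8
eef_pos: [0.5703, 0.0749, 0.1386]
eef_rot: [3.13, 0.015, -1.418]
wrist_force: [-0.4, -0.2, 0.6]
opening: -0.0001
```

```bash
python3 w.py 17 0 123
```

```text
t 10.8 tcp clamp mm [ 16.   -0.6 138.6] tilt z clamp [ 0.015  0.012 -1.   ] yaw err(twist needed) -0.005 F clamp [-0.1  0.4  0.6] open -0.0001
tool shift m [-0.0007  0.0004  0.0156]
```

Call:
send_rows(commands=[[[0, 0, 0.003], 0], [[0, 0, 0.003], 0], [[0, 0, 0.003], 0]])

```text
time_s: 11.1
eef_pos: [0.5705, 0.0754, 0.1377]
eef_rot: [3.135, 0.014, -1.415]
wrist_force: [-7.9, 1.1, 12.8]
opening: 0.0
```

```bash
python3 w.py 17 0 123
```

```text
t 11.1 tcp clamp mm [ 16.5  -1.  137.7] tilt z clamp [ 0.014  0.007 -1.   ] yaw err(twist needed) -0.003 F clamp [ 2.4  7.7 12.8] open 0.0
tool shift m [-0.0003  0.0009  0.0147]
```

Call:
send_rows(commands=[[[0, 0, 0.003], 0], [[0, 0, 0.003], 0], [[0, 0, 0.002], 0]])

```text
time_s: 11.4
eef_pos: [0.5702, 0.0758, 0.1377]
eef_rot: [3.139, 0.014, -1.414]
wrist_force: [-3.9, -0.6, 5.5]
opening: -0.0002
```

```bash
python3 w.py 17 0 123;  python3 - <<'E'
from rig import arm
import cv2,numpy as np
for n in("wrist","side"):
    f=arm.grab_frame(n); np.savez(f"f_{n}.npz",**f)
    im=f["color"] if n=="wrist" else cv2.resize(f["color"][150:260,200:310],None,fx=5,fy=5)
    cv2.imwrite(f"pics/f_{n}.png",im[...,::-1])
E
```

```text
t 11.4 tcp clamp mm [ 16.9  -0.7 137.7] tilt z clamp [ 0.014  0.003 -1.   ] yaw err(twist needed) -0.001 F clamp [0.1 3.9 5.5] open -0.0002
tool shift m [0.0001 0.0007 0.0147]
```

View pics/f_side.png

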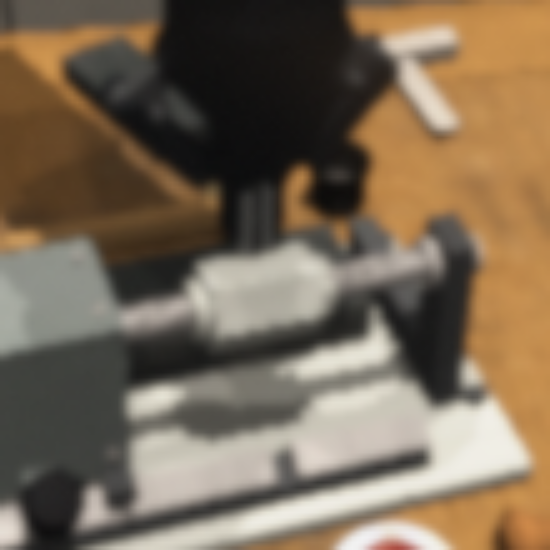

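No turn yet: the corner rubs against the straight push. I'll move the tip along the corner's arc (left and down) instead.

Call:
send_rows(commands=[[[-0.002, 0, 0.003], 0], [[-0.003, 0, 0.0035], 0], [[-0.0026, 0, 0.004], 0]])

```text
time_s: 11.8
eef_pos: [0.5696, 0.0818, 0.133]
eef_rot: [-3.141, 0.01, -1.414]
wrist_force: [-3.5, -1.5, 6.1]
opening: 0.0001
```

```bash
python3 w.py 27 0 122
```

```text
t 11.8 tcp clamp mm [ 23.  -1. 133.] tilt z clamp [ 0.01  -0.001 -1.   ] yaw err(twist needed) -0.001 F clamp [-0.9  3.6  6.1] open 0.0001
tool shift m [-0.0039  0.001   0.0111]
```

It turns now (corner at about 40°). Continue.

Call:
send_rows(commands=[[[-0.0018, 0, 0.004], 0], [[-0.0012, 0, 0.0045], 0], [[-0.0006, 0, 0.0045], 0]])

```text
time_s: 12.1
eef_pos: [0.569, 0.0861, 0.125]
eef_rot: [-3.138, 0.01, -1.412]
wrist_force: [-5.2, 3.1, 7.0]
opening: 0.0004
```

```bash
python3 w.py 27 0 120
```

```text
t 12.1 tcp clamp mm [ 27.3  -1.1 125. ] tilt z clamp [ 0.01  -0.004 -1.   ] yaw err(twist needed) 0.0 F clamp [3.9 4.6 7. ] open 0.0004
tool shift m [0.0004 0.0011 0.0049]
```

Call:
send_rows(commands=[[[-0.0003, 0.0005, 0.0045], 0], [[0, 0.0005, 0.0045], 0], [[0, 0, 0.003], 0]])

```text
time_s: 12.4
eef_pos: [0.5694, 0.0886, 0.1177]
eef_rot: [-3.13, 0.013, -1.41]
wrist_force: [-2.4, 2.1, 5.3]
opening: 0.0002
```

```bash
python3 w.py 27 0 120
```

```text
t 12.4 tcp clamp mm [ 29.7  -1.9 117.7] tilt z clamp [ 0.013 -0.011 -1.   ] yaw err(twist needed) 0.002 F clamp [2.4 2.  5.3] open 0.0002
tool shift m [ 0.0027  0.0019 -0.0023]
```

Call:
send_rows(commands=[[[-0.006, 0, -0.002], 0], [[-0.004, 0, -0.01], 0], [[0, 0.001, -0.012], 0], [[0.003, 0.001, -0.012], 0], [[0.009, 0, -0.004], 0], [[0.009, 0, 0], 0], [[0, 0, 0], 0]])

```text
time_s: 13.1
eef_pos: [0.5689, 0.0758, 0.1621]
eef_rot: [-3.129, 0.012, -1.41]
wrist_force: [-0.4, 0.3, -0.6]
opening: -0.0001
```

```bash
python3 w.py 19 0 139;  python3 - <<'E'
from h import *
from rig import arm
for n in("wrist","side"):
    f=arm.grab_frame(n);W=(cloud(f)-O)@C*1e3
    cv2.imwrite(f"pics/g_{n}.png",f["color"][...,::-1])
    m=(W[...,1]>15)&(W[...,1]<24)&(abs(W[...,0])<24)&(W[...,2]>72)&(W[...,2]<120) if n=="side" else (abs(W[...,1])<22)&(abs(W[...,0])<24)&(W[...,2]>72)&(W[...,2]<120)
    p=W[m]
    for x in range(-24,24,3):
        s=p[(p[:,0]>=x)&(p[:,0]<x+3)]
        if len(s)>4: print(n,x+1.5,s[:,2].mean().round(1),s[:,2].std().round(1),len(s))
E
```

```text
t 13.1 tcp clamp mm [ 17.1   0.6 162.1] tilt z clamp [ 0.012 -0.012 -1.   ] yaw err(twist needed) 0.003 F clamp [ 0.3  0.3 -0.6] open -0.0001
tool shift m [-0.0016 -0.0003  0.0232]
wrist -22.5 98.0 1.0 97
wrist -19.5 100.7 1.5 425
wrist -16.5 105.1 1.5 457
wrist -13.5 109.4 1.5 477
wrist -10.5 113.3 1.2 448
wrist -7.5 114.3 0.6 348
wrist -4.5 114.1 0.6 328
wrist -1.5 113.8 0.6 318
wrist 1.5 113.5 0.6 331
wrist 4.5 113.4 0.6 317
wrist 7.5 113.1 0.6 315
wrist 10.5 112.7 0.6 188
wrist 13.5 104.9 0.6 13
wrist 16.5 100.6 1.8 45
wrist 19.5 96.6 0.5 8
side -19.5 96.9 3.8 16
side -16.5 98.4 8.1 13
side -13.5 100.2 11.8 11
side -10.5 108.3 9.6 12
side -4.5 113.9 0.4 5
side 4.5 113.1 1.0 5
```

The depth profile puts the next corner at about (11.5, 112.5), so v is about 79°. Second stroke.

Call:
send_rows(commands=[[[-0.001, 0, 0.01], 0], [[-0.001, 0, 0.008], 0], [[0, 0, 0.005], 0], [[-0.0015, 0, 0.0025], 0], [[-0.0025, 0, 0.003], 0], [[-0.0025, 0, 0.004], 0]])

```text
time_s: 13.8
eef_pos: [0.5677, 0.0862, 0.1277]
eef_rot: [-3.129, 0.012, -1.408]
wrist_force: [-0.1, 0.2, -0.1]
opening: -0.0001
```

```bash
python3 w.py 27 0 122
```

```text
t 13.8 tcp clamp mm [ 27.6   0.2 127.7] tilt z clamp [ 0.012 -0.013 -1.   ] yaw err(twist needed) 0.004 F clamp [ 0.2  0.1 -0.1] open -0.0001
tool shift m [ 0.0006 -0.0001  0.0057]
```

```bash
cat > prof.py <<'E'
from h import *
from rig import arm
f=arm.grab_frame("wrist");W=(cloud(f)-O)@C*1e3
cv2.imwrite("pics/p_w.png",f["color"][...,::-1])
m=(abs(abs(W[...,1])-20)<4)&(abs(W[...,0])<24)&(W[...,2]>72)&(W[...,2]<120)
p=W[m]
print([(x+1.5,float(s[:,2].mean().round(1)),len(s)) for x in range(-24,24,3) if len(s:=p[(p[:,0]>=x)&(p[:,0]<x+3)])>4])
E
python3 prof.py
```

```text
[(-22.5, 101.0, 12), (-19.5, 102.1, 230), (-16.5, 105.4, 244), (-13.5, 108.8, 246), (-10.5, 111.9, 260), (-7.5, 114.7, 246), (-4.5, 115.0, 178), (-1.5, 114.3, 177), (1.5, 113.7, 173), (4.5, 113.0, 164), (7.5, 112.2, 164), (10.5, 111.6, 153), (13.5, 110.7, 53)]
```

It slipped off at v ≈ 88°. Re-engage with more overlap.

Call:
send_rows(commands=[[[0, 0, -0.008], 0], [[0, 0, -0.007], 0], [[0.004, 0, 0], 0], [[0.003, 0, 0], 0], [[0, 0, 0], 0]])

```text
time_s: 14.35
eef_pos: [0.568, 0.0786, 0.1418]
eef_rot: [-3.132, 0.011, -1.408]
wrist_force: [0.0, -0.4, -0.3]
opening: -0.0002
```

```bash
python3 w.py 20 0 138
```

```text
t 14.35 tcp clamp mm [ 20.    1.  141.8] tilt z clamp [ 0.011 -0.01  -1.   ] yaw err(twist needed) 0.005 F clamp [-0.4  0.  -0.3] open -0.0002
tool shift m [ 0.0001 -0.001   0.0038]
```

Call:
send_rows(commands=[[[0, 0, 0.003], 0], [[0, 0, 0.003], 0], [[0, 0, 0.004], 0]])

```text
time_s: 14.65
eef_pos: [0.5685, 0.0794, 0.134]
eef_rot: [-3.129, 0.012, -1.408]
wrist_force: [-13.4, 10.5, 22.9]
opening: -0.0
```

```bash
python3 w.py 20 0 134
```

```text
t 14.65 tcp clamp mm [ 20.7   0.5 134. ] tilt z clamp [ 0.013 -0.012 -1.   ] yaw err(twist needed) 0.005 F clamp [12.5 11.6 22.9] open -0.0
tool shift m [ 0.0007 -0.0005 -0.    ]
```

Call:
send_rows(commands=[[[-0.001, 0, 0.004], 0], [[-0.001, 0, 0.004], 0], [[-0.001, 0, 0.004], 0]])

```text
time_s: 14.95
eef_pos: [0.5676, 0.0843, 0.1281]
eef_rot: [-3.126, 0.014, -1.405]
wrist_force: [-5.6, 1.7, 12.7]
opening: -0.0001
```

```bash
python3 w.py 20 0 134
```

```text
t 14.95 tcp clamp mm [ 25.7   0.5 128.1] tilt z clamp [ 0.014 -0.015 -1.   ] yaw err(twist needed) 0.007 F clamp [ 2.6  5.3 12.7] open -0.0001
tool shift m [ 0.0057 -0.0006 -0.006 ]
```

Call:
send_rows(commands=[[[0.0, 0, 0.004], 0], [[0.0, 0, 0.004], 0]])

```text
time_s: 15.15
eef_pos: [0.5683, 0.085, 0.1273]
eef_rot: [-3.121, 0.013, -1.403]
wrist_force: [-13.0, 1.5, 20.3]
opening: -0.0002
```

```bash
python3 w.py 24 0 121; python3 prof.py
```

```text
t 15.15 tcp clamp mm [ 26.3  -0.2 127.3] tilt z clamp [ 0.013 -0.02  -1.   ] yaw err(twist needed) 0.01 F clamp [ 3.5 12.6 20.3] open -0.0002
tool shift m [0.0024 0.0004 0.0063]
[(-19.5, 96.6, 303), (-16.5, 107.5, 302), (-13.5, 110.3, 220), (-10.5, 111.5, 225), (-7.5, 112.5, 216), (-4.5, 113.6, 226), (-1.5, 114.8, 225), (1.5, 115.7, 204), (4.5, 114.6, 123), (7.5, 112.1, 120), (10.5, 109.7, 99), (13.5, 107.1, 96), (16.5, 104.6, 88)]
```

v is about 110° (1.92 rad) and the jaws begin to bear. Press on harder.

Call:
send_rows(commands=[[[0.0, 0, 0.007], 0], [[0.0, 0, 0.009], 0]])

```text
time_s: 15.4
eef_pos: [0.57, 0.0867, 0.1252]
eef_rot: [-3.111, 0.013, -1.399]
wrist_force: [-12.4, 10.2, 31.4]
opening: -0.0
```

```bash
python3 w.py 24 0 121
```

```text
t 15.4 tcp clamp mm [ 27.7  -2.2 125.2] tilt z clamp [ 0.013 -0.031 -0.999] yaw err(twist needed) 0.013 F clamp [12.  10.6 31.4] open -0.0
tool shift m [0.0038 0.0023 0.004 ]
```

Call:
send_rows(commands=[[[0.003, 0.002, 0.009], 0], [[0.002, 0.002, 0.01], 0]])

```text
time_s: 15.6
eef_pos: [0.5714, 0.0876, 0.1241]
eef_rot: [-3.09, 0.02, -1.393]
wrist_force: [-17.1, 9.5, 37.7]
opening: 0.0001
```

```bash
python3 w.py 26 0 121; python3 prof.py
```

```text
t 15.6 tcp clamp mm [ 28.4  -3.7 124.1] tilt z clamp [ 0.021 -0.052 -0.998] yaw err(twist needed) 0.02 F clamp [12.1 15.4 37.7] open 0.0001
tool shift m [0.0024 0.0039 0.0028]
[(-19.5, 96.5, 330), (-16.5, 107.3, 336), (-13.5, 110.5, 237), (-10.5, 111.6, 233), (-7.5, 112.5, 235), (-4.5, 113.6, 228), (-1.5, 114.5, 232), (1.5, 115.4, 234), (4.5, 115.0, 137), (7.5, 112.4, 108), (10.5, 109.7, 109), (13.5, 106.9, 97), (16.5, 104.3, 91), (19.5, 107.1, 16), (22.5, 113.9, 52)]
```

The left-face slope (≈41.5°) gives v ≈ 2.03 rad, with 38 N on the tip. On release, friction holds about 1.95 anyway, so more push would add nothing. I back off and look.

Call:
send_rows(commands=[[[0, 0, -0.006], 0], [[-0.004, 0, -0.01], 0], [[-0.003, 0, -0.015], 0], [[0, 0.002, -0.02], 0], [[0, 0, -0.02], 0], [[0, 0, 0], 0], [[0, 0, 0], 0]])

```text
time_s: 16.35
eef_pos: [0.564, 0.0937, 0.2001]
eef_rot: [-3.088, 0.02, -1.391]
wrist_force: [-0.8, -0.1, 0.4]
opening: 0.0001
```

```bash
python3 w.py -70 110 200; python3 prof.py; python3 - <<'E'
from rig import arm
import cv2,numpy as np
from h import *
for n in("wrist","top"):
    f=arm.grab_frame(n); np.savez(f"k_{n}.npz",**f)
    cv2.imwrite(f"pics/k_{n}.png",f["color"][...,::-1])
E
```

```text
t 16.35 tcp clamp mm [ 35.6   2.6 200.1] tilt z clamp [ 0.021 -0.053 -0.998] yaw err(twist needed) 0.021 F clamp [0.  0.8 0.4] open 0.0001
tool shift m [ 0.1033  0.1093 -0.0078]
[(-19.5, 97.1, 122), (-16.5, 108.4, 109), (-13.5, 109.9, 105), (-10.5, 111.4, 98), (-7.5, 112.5, 104), (-4.5, 113.8, 99), (-1.5, 115.0, 105), (1.5, 115.8, 92), (4.5, 114.3, 78), (7.5, 111.7, 70), (10.5, 109.4, 72), (13.5, 106.9, 65), (16.5, 104.7, 55)]
```

View pics/k_wrist.png

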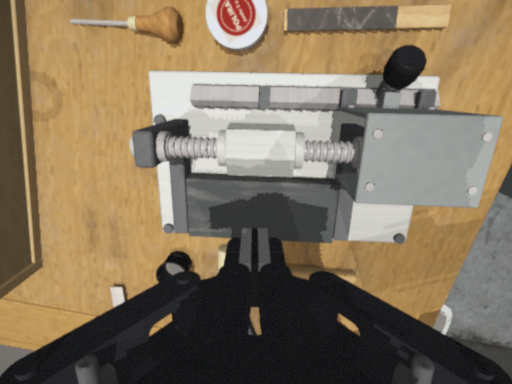

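The jaws now sit flush on both ends of the stone (187 and 338 at y ≈ 210). The profile gives v ≈ 1.97 after release, which is the expected tight value. Now back to the knob.

Call:
send_rows(commands=[[[0.015, 0.016, 0], 0.007], [[0.02, 0.021, 0], 0.007], [[0.02, 0.021, 0], 0.005], [[0.02, 0.021, 0], 0], [[0.014, 0.015, 0], 0], [[0.006, 0.008, 0.005], 0], [[0, 0, 0.01], 0], [[0, 0, 0], 0]], claw=-1)

```text
time_s: 17.3
eef_pos: [0.4748, -0.02, 0.1683]
eef_rot: [-3.101, 0.019, -1.411]
wrist_force: [0.9, 0.3, 0.2]
opening: 0.0856
```

```bash
python3 w.py -70 111 120
```

```text
t 17.3 tcp clamp mm [-62.7 108.6 168.3] tilt z clamp [ 0.019 -0.041 -0.999] yaw err(twist needed) 0.001 F clamp [ 0.1 -0.9  0.2] open 0.0856
tool shift m [0.0082 0.0043 0.0481]
```

Call:
send_rows(commands=[[[0.005, 0.002, 0.006], 0], [[0.003, 0.001, 0.016], 0], [[0, 0, 0.014], 0], [[0, 0, 0.006], 0], [[0, 0, 0], 0]])

```text
time_s: 17.8
eef_pos: [0.4756, -0.0261, 0.1217]
eef_rot: [-3.104, 0.018, -1.409]
wrist_force: [0.7, 1.1, -0.1]
opening: 0.0854
```

```bash
python3 w.py -70 111 80
```

```text
t 17.8 tcp clamp mm [-68.8 108.8 121.7] tilt z clamp [ 0.018 -0.037 -0.999] yaw err(twist needed) 0.004 F clamp [ 1.  -0.8 -0.1] open 0.0854
tool shift m [0.0019 0.0037 0.0415]
```

Call:
send_rows(commands=[[[0.001, 0.002, 0.015], 0], [[0.001, 0.001, 0.013], 0], [[0, 0, 0.009], 0], [[0, 0, 0.004], 0], [[0, 0, 0], 0]])

```text
time_s: 18.3
eef_pos: [0.4745, -0.0274, 0.0772]
eef_rot: [-3.104, 0.018, -1.408]
wrist_force: [0.5, 0.5, 0.2]
opening: 0.0855
```

```bash
python3 w.py -70 111 80
```

```text
t 18.3 tcp clamp mm [-70.  110.1  77.2] tilt z clamp [ 0.018 -0.037 -0.999] yaw err(twist needed) 0.004 F clamp [ 0.4 -0.6  0.2] open 0.0855
tool shift m [-0.      0.0008 -0.0028]
```

Call:
send_rows(commands=[[[0, 0, -0.003], 0], [[0, 0, 0], 0], [[0, 0, 0], 0], [[0, 0, 0], 0], [[0, 0, 0], 0], [[0, 0, 0], 0], [[0, 0, 0], 0], [[0, 0, 0], 0], [[0, 0, 0], 0]], claw=1)

```text
time_s: 19.2
eef_pos: [0.4749, -0.0275, 0.0825]
eef_rot: [-3.102, 0.018, -1.408]
wrist_force: [-1.5, 0.2, 1.1]
opening: 0.0242
```

```bash
python3 w.py -76.9 110.5 91
```

```text
t 19.2 tcp clamp mm [-70.1 109.7  82.5] tilt z clamp [ 0.018 -0.039 -0.999] yaw err(twist needed) 0.005 F clamp [0.5 1.5 1.1] open 0.0242
tool shift m [ 0.0066  0.0005 -0.0086]
```

Call:
send_rows(commands=[[[0.002, 0, -0.003], 0], [[0.002, 0, -0.003], 0], [[0.002, 0, -0.003], 0], [[0.0017, 0, -0.0025], 0], [[0.001, 0, -0.0015], 0]])

```text
time_s: 19.7
eef_pos: [0.4742, -0.034, 0.0913]
eef_rot: [-3.106, 0.025, -1.408]
wrist_force: [1.8, 5.4, -7.1]
opening: 0.0241
```

```bash
python3 w.py -76.6 0 92
```

```text
t 19.7 tcp clamp mm [-76.4 111.4  91.3] tilt z clamp [ 0.025 -0.035 -0.999] yaw err(twist needed) 0.005 F clamp [ 5.  -2.6 -7.1] open 0.0241
tool shift m [ 0.0008 -0.1113  0.0032]
```

Call:
send_rows(commands=[[[0.0003, -0.004, 0], 0], [[0.0003, -0.008, 0.0001], 0], [[0.0002, -0.012, 0.0002], 0], [[0.0002, -0.012, 0.0002], 0]])

```text
time_s: 20.1
eef_pos: [0.5078, -0.0276, 0.0895]
eef_rot: [-3.113, 0.03, -1.408]
wrist_force: [-2.5, 6.2, -6.4]
opening: 0.0242
```

```bash
python3 w.py -76.6 0 92
```

```text
t 20.1 tcp clamp mm [-75.4  77.3  89.5] tilt z clamp [ 0.031 -0.029 -0.999] yaw err(twist needed) 0.005 F clamp [ 6.5  1.5 -6.4] open 0.0242
tool shift m [ 0.0015 -0.0773 -0.0003]
```

Call:
send_rows(commands=[[[0.001, -0.01, -0.001], 0], [[0.0006, -0.012, -0.0007], 0], [[0.0005, -0.012, -0.0005], 0]])

```text
time_s: 20.4
eef_pos: [0.5411, -0.0229, 0.0901]
eef_rot: [-3.119, 0.034, -1.407]
wrist_force: [-1.6, 6.3, -6.4]
opening: 0.0241
```

```bash
python3 w.py -76.6 0 92
```

```text
t 20.4 tcp clamp mm [-75.9  43.7  90.1] tilt z clamp [ 0.034 -0.023 -0.999] yaw err(twist needed) 0.005 F clamp [ 6.5  0.6 -6.4] open 0.0241
tool shift m [ 0.0008 -0.0437 -0.001 ]
```

Call:
send_rows(commands=[[[0.0007, -0.012, -0.0007], 0], [[0.0005, -0.012, -0.0006], 0], [[0.0005, -0.009, -0.0005], 0], [[0.0003, -0.005, -0.0005], 0]])

```text
time_s: 20.8
eef_pos: [0.579, -0.0164, 0.0894]
eef_rot: [-3.126, 0.038, -1.407]
wrist_force: [-2.1, 6.8, -5.1]
opening: 0.0239
```

```bash
python3 w.py -76.6 0 92
```

```text
t 20.8 tcp clamp mm [-75.6   5.1  89.4] tilt z clamp [ 0.039 -0.015 -0.999] yaw err(twist needed) 0.006 F clamp [ 7.1  1.  -5.1] open 0.0239
tool shift m [ 0.001  -0.0052 -0.0025]
```

Call:
send_rows(commands=[[[0.0005, -0.003, -0.0006], 0], [[0.0003, -0.002, -0.0004], 0], [[0.0003, -0.002, -0.0004], 0], [[0.0003, -0.002, -0.0003], 0]])

```text
time_s: 21.2
eef_pos: [0.584, -0.014, 0.0865]
eef_rot: [-3.141, 0.044, -1.406]
wrist_force: [-10.7, 7.4, -3.2]
opening: 0.0245
```

```bash
python3 w.py -70.1 -0.3 82
```

```text
t 21.2 tcp clamp mm [-74.   -0.2  86.5] tilt z clamp [ 0.044 -0.    -0.999] yaw err(twist needed) 0.006 F clamp [ 9.   9.4 -3.2] open 0.0245
tool shift m [-0.0036 -0.0001  0.0047]
```

End stop felt (Fy 9 N). Let it down and release.

Call:
send_rows(commands=[[[-0.0015, 0, 0.002], 0], [[-0.0015, 0, 0.002], 0], [[-0.001, 0, 0.001], 0], [[0, 0, 0], 0]])

```text
time_s: 21.6
eef_pos: [0.5833, -0.0109, 0.0825]
eef_rot: [3.14, 0.042, -1.407]
wrist_force: [-3.8, 3.4, -4.5]
opening: 0.0242
```

```bash
python3 w.py -70.1 -0.3 82
```

```text
t 21.6 tcp clamp mm [-70.8   0.1  82.5] tilt z clamp [ 0.042  0.002 -0.999] yaw err(twist needed) 0.006 F clamp [ 3.9  3.3 -4.5] open 0.0242
tool shift m [-0.0007 -0.0004  0.0005]
```

Call:
send_rows(commands=[[[0, 0, 0], 0], [[0, 0, 0], 0], [[0, 0, 0], 0], [[0, 0, 0], 0], [[0, 0, 0], 0], [[0, 0, 0], 0], [[0, 0, 0], 0]], claw=-1)

```text
time_s: 22.3
eef_pos: [0.5857, -0.0127, 0.0857]
eef_rot: [-3.138, 0.038, -1.407]
wrist_force: [-0.3, -0.3, -0.1]
opening: 0.0855
```

Call:
send_rows(commands=[[[0, 0, -0.02], 0], [[0, 0, -0.03], 0], [[0, 0, -0.03], 0], [[0, 0, -0.03], 0], [[0, 0, -0.03], 0], [[0, 0, 0], 0]])

```text
time_s: 22.9
eef_pos: [0.5852, -0.0187, 0.2293]
eef_rot: [-3.141, 0.037, -1.407]
wrist_force: [-0.8, 0.6, 0.7]
opening: 0.0853
```

```bash
python3 w.py; python3 - <<'E'
from rig import arm
from h import *
for n in("wrist","side"):
    f=arm.grab_frame(n); np.savez(f"m_{n}.npz",**f)
    im=f["color"] if n=="wrist" else cv2.resize(f["color"][170:310,165:335],None,fx=4.4,fy=4.2)
    cv2.imwrite(f"pics/m_{n}.png",im[...,::-1])
E
```

```text
t 22.9 tcp clamp mm [-78.8  -0.5 229.3] tilt z clamp [ 0.037  0.    -0.999] yaw err(twist needed) 0.006 F clamp [0.7 0.7 0.7] open 0.0853
```

View pics/m_wrist.png

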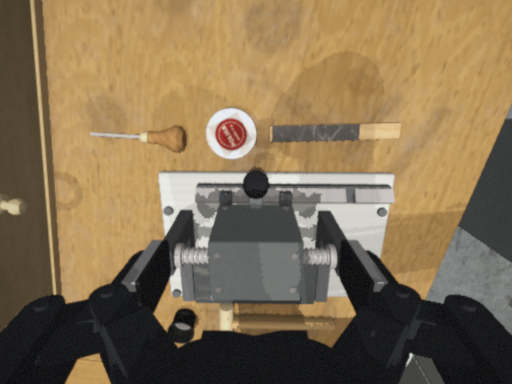

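View pics/m_side.png

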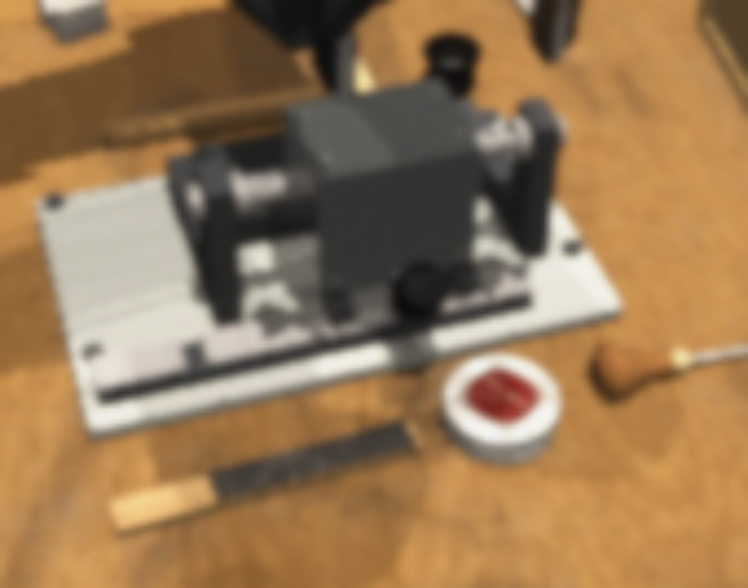

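Guard shut and knob at (256,184) in the wrist picture, with nothing displaced. Now I check the knob's seating and the jaw gap by numbers.

```bash
python3 - <<'E'
from h import *
f=load("m_wrist.npz")
W=(cloud(f)-O)@C*1e3
hsv=cv2.cvtColor(f["color"],cv2.COLOR_RGB2HSV)
k=(hsv[...,2]<50).astype(np.uint8);k[:168]=0;k[202:]=0;k[:,:240]=0;k[:,272:]=0
n,l,st,ce=cv2.connectedComponentsWithStats(k);i=1+st[1:,4].argmax();q=W[l==i];print("knob",ce[i],st[i],np.nanmedian(q,0),np.nanmax(q[:,2]))
for nm in("a_side","m_side","k_wrist"):
    W=(cloud(load(nm+".npz"))-O)@C*1e3
    p=W[(abs(W[...,2]-111)<2.5)&(abs(W[...,0])<12)&(abs(W[...,1])>60)&(abs(W[...,1])<110)]
    if nm=="k_wrist": p=p[p[:,1]<0]
    g=W[(abs(W[...,2]-123)<2.5)&(abs(W[...,0])<35)&(abs(W[...,1])<60)]
    print(nm,"post far/near y",np.median(p[p[:,1]<0][:,1]),np.median(p[p[:,1]>0][:,1]) if (p[:,1]>0).any() else None,"guard y",(np.nanpercentile(g[:,1],[1,99])) if len(g) else None)
E
```

```text
knob [255.47069597 184.32234432] [243 171  27  28 546] [-67.80932894  -0.43128071  73.84378462] 80.30471400336192
a_side post far/near y -89.5246299162326 94.00463665758528 guard y [-39.2184163   43.08500621]
m_side post far/near y -82.8847301874346 87.0341518649501 guard y [-39.11543032  42.95142662]
k_wrist post far/near y -84.14812279481632 None guard y None
```

The knob sits as it did seated at the start. Each jaw has moved in about 6.8 mm, which matches v ≈ 1.97. Handing in.

```bash
python3 -c "
from rig import arm
print(arm.job_done())"
```

```text
the job is handed in; nothing more can be done
None
```

The job is handed in at about 23 s: the guard is open-and-shut cycled, the stone is clamped and the plunger is locked again. `job_done()` gave no verdict, so the state below is from my own last checks.

- **Guard open:** I gripped the plunger knob with the tool vertical, because the moves cannot lean it. I pulled about 11 mm along the inclined axis and slid the guard to its stop. The plunger dropped into the far notch.
- **Turnbuckle:** I turned the hexagon by pressing its corners round with the shut fingertips. The first straight push only rubbed, and the tip slipped off once at about 88°; both were mended. Turning stopped at about 2.03 rad with 38 N on the tip, short of the suggested 2.3, and it settled at about 1.97 rad.
- **Guard shut:** I slid it back to its stop, let the plunger in and released it. During the return slide the pull sagged to about 9 mm, and at the very stop to about 5 mm or so, without trouble.

**Last checks:**
- **Knob:** at the same offset as when seated at the start, within 1 mm.
- **Guard:** edges within 0.2 mm of the start.
- **Jaws:** each moved in 6.6–7 mm, which agrees with 1.97 rad, and looked flush on the stone before the guard was shut.
- **Things lying round:** no visible movement in the pictures; I did not measure them.
- **Arm:** clear of everything, wrist force about 1 N.

I could not measure the jaws' force on the stone directly. It is inferred from the angle and the firm resistance.

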